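# Clamp the bung carrier with the cam lever and load it

## Task

Make the bung fixture ready for gluing: swing the red-knobbed cam lever fully open, lay the aluminium carrier strip flat in the fixture between the guides, then turn the lever just far enough that the pad holds the carrier against the end stop with its pointer in the green field, never running on through the green into the red. Then stand every cork bung upright in a tapered socket of the clamped carrier, seated all the way down, and leave the tape roll, tally counter and smoothing block where they are.

Things in the scene. Friction and masses are not known exactly. Their poses are not given: they have to be found in the camera images.
- fixture: grey clamping fixture fixed to the bench, bed 84 x 330 mm (own x by y), 8 mm thick. Origin on its centre line at bench level; own y runs along the clamp line from the cam (-y end) to the end stop (+y end), z up. The carrier lies on the bed along y, centred on x = 0, one end at the end stop, the other facing the rubber pad. Its pose varies
- bed_top (a point): the point of the bed's top face 8 mm above the fixture's origin, axes as the fixture's. Four steel guide blocks (6 x 30 mm, 6 mm above the bed, inner faces at x = +-28.5 mm, centred at y = -12 and +122 mm) keep the carrier from straying sideways
- stop_face (a point): lower middle of the face of the steel end stop (50 mm wide, 24 mm high) that the carrier's end must lie against; at bed level, axes as the fixture's. The stop is set differently each time (150 to 142 mm from the fixture's origin along its y) and is screwed fast
- cam_lever (a joint): eccentric cam lever, rad: 0 fully open, at its open stop; grows clockwise seen from above, up to 2.6. Turning it clockwise drives the sprung jaw along the fixture's +y by 12 mm per rad. Stiff (about 4 N at the knob), stays where it is left. At 0 the carrier has 8 to 16 mm of play between pad and stop; each start finds it partly closed
- cam_axis (a point): point on the vertical axis of the cam lever, 70 mm above the bench, 114 mm from the fixture's origin along its -y
- lever_knob (a point): centre of the top of the red upright round knob at the end of the lever (18 mm across, 34 mm tall, top 70 mm above the bench), 85 mm from the lever's axis. At lever angle 0 it lies 30 deg clockwise of the fixture's +x direction as seen from the axis
- pad (a joint): how far the rubber pad is pushed back into the jaw, m: 0 free, 0.014 solid; spring of 0.8 N/mm. A black pointer carried by the pad moves over a scale on the jaw: white field below 2 mm, green field 2 to 10 mm, red field above 10 mm
- pad_face (a point): centre of the rubber pad's front face (40 wide, 18 mm high), 19 mm above the bench; it faces +y of the fixture
- carrier: loose aluminium carrier strip with four blue tapered sockets in a row along its own y, 50 (x) x 184 (y) x 30 mm, 0.2 kg. Origin in the middle of its underside. Either end may face the end stop. Grasp it across its 50 mm width at the middle
- carrier_mid (a point): the carrier's origin: middle of its underside
- carrier_end_a (a point): middle of the carrier's lower edge at its +y end
- carrier_end_b (a point): middle of the carrier's lower edge at its -y end
- socket_1 (a point): axis of tapered socket 1 of the carrier, 12 mm above the carrier's underside, where the foot of a seated bung comes to lie (within about 2 mm); the socket's mouth (32.5 mm across) lies 18 mm above this point; sockets are 44 mm apart
- socket_2 (a point): axis of tapered socket 2 of the carrier, 12 mm above the carrier's underside, where the foot of a seated bung comes to lie (within about 2 mm); the socket's mouth (32.5 mm across) lies 18 mm above this point; sockets are 44 mm apart
- socket_3 (a point): axis of tapered socket 3 of the carrier, 12 mm above the carrier's underside, where the foot of a seated bung comes to lie (within about 2 mm); the socket's mouth (32.5 mm across) lies 18 mm above this point; sockets are 44 mm apart
- socket_4 (a point): axis of tapered socket 4 of the carrier, 12 mm above the carrier's underside, where the foot of a seated bung comes to lie (within about 2 mm); the socket's mouth (32.5 mm across) lies 18 mm above this point; sockets are 44 mm apart
- bung_1: tapered cork bung standing on its small end: 26 mm across at the foot, 34 mm at 22 mm height, above it a wooden grip knob 16 mm across and 22 mm tall (total 44 mm), 30 g. Origin at the centre of the foot, z up. May be absent
- bung_2: tapered cork bung standing on its small end: 26 mm across at the foot, 34 mm at 22 mm height, above it a wooden grip knob 16 mm across and 22 mm tall (total 44 mm), 30 g. Origin at the centre of the foot, z up. May be absent
- bung_3: tapered cork bung standing on its small end: 26 mm across at the foot, 34 mm at 22 mm height, above it a wooden grip knob 16 mm across and 22 mm tall (total 44 mm), 30 g. Origin at the centre of the foot, z up. May be absent
- bung_4: tapered cork bung standing on its small end: 26 mm across at the foot, 34 mm at 22 mm height, above it a wooden grip knob 16 mm across and 22 mm tall (total 44 mm), 30 g. Origin at the centre of the foot, z up. May be absent
- tape_roll: roll of tape, 69 mm across, 24 mm high, lying flat; bystander
- tally_counter: hand tally counter, 47 mm high; bystander
- smoothing_block: wooden smoothing block 46 x 90 x 31 mm; bystander
Mind the look-alikes: they are no part of the job. What is shaped like the bung_2 but purple or yellow is not meant.

How it is judged:
By the outcome, as a careful person would: the job done as asked, in the order asked, and still so for the second after the job is handed in, with the robot touching nothing.
Of bung_1, bung_2, bung_3, bung_4 only 3 to 4 are there at a start; the rules pass over those that are not, and their reading is None.
At some moment in a run one of bung_1, bung_2, bung_3, bung_4 may be knocked a few centimetres aside while the robot is not near it.
It also fails if it takes over 208 s, if anything falls off the work surface, if the arm or the gripper's body presses on something with over 40 N, if the wrist force passes 120 N, or if a joint passes its speed limit or range.

## Robot

A 6-joint arm with a two-finger parallel gripper is mounted at the origin on a cart in front of the work surface, level with it; the furniture and walls round the work are solid. World frame = base frame: x ahead of the robot, y to its left, z up, the work surface at z = 0. Lengths are in m, angles in rad, forces in N, time in s.
With the tool pointing down it reaches from about 0.375 to 0.75 m from the base axis. Payload 9 kg.
Tool frame: the origin (TCP) lies at the very end of the fingers, on their centre line; the grasp point (between the pads) lies 19 mm behind it; z points along the fingers, y is the line along which they close (so a half turn about z gives the same grasp; the last joint's range is limited). The gripper opens to 85 mm and grips with 20 to 120 N. Pads are 22 mm wide; open, the fingers measure 114 mm over their backs; the gripper's body (76 mm by 85 mm) begins 54 mm behind the grasp point. The pads swing forward as they close: fully open they stand 13 mm farther back than shut.
Start: joints at [0.9, 0.104, 0.097, 1.564, 0, 1.353], TCP at [0.262, 0.54, 0.231] pointing down, gripper open.
Joint ranges: [-2.99, 2.99], [-0.84, 1.86], [-1.1, 1.16], [-1.84, 2.11], [-1.51, 1.56], [-3.14, 3.14]. Speed limits (rad/s): [2.22, 2.22, 2.57, 3.14, 3.14, 3.14].

## Interface

Orientations are given as a 3x3 rotation matrix whose columns are the frame's x, y, z axes.
In Python, from workcell import ctrl, optics gives the robot as it stands. The module is installed in compiled form; this text tells all that it offers.
- The arm moves only by the tool drive_tool, never from a script. Its argument "series" is one flat list of numbers, 7 for each row, row after row: the closure, from 0 (fully open) to 1 (shut), then the shift along the world's x, y, z as a fraction of full scale, then the turn, a rotation vector about the world's x, y, z as a fraction of full scale. A call has 1 to 8 rows; each row is the pose to reach, as a shift and turn from the pose commanded when the call began; what a row does not reach only later rows make up. Full scale, the value 1, is 200 mm for a shift and 90 degrees for a turn. A row lasts 1/10 s, in which the tool goes at most 50 mm and 8.59 degrees, less where a joint would pass 70% of its speed; a pose out of reach is approached as far as the arm can. A call with a number of a shift or a turn outside -1 to 1 is refused whole. A call with a gripper value outside its range is refused whole. The fingers move at their own pace and stop on an object; the grip force is fixed at half the most. Time passes only in rows, so rows that repeat a pose let the fingers close. It gives the time, the measured TCP pose, the force, the opening and the grip force at its end, in the units of the state.
- ctrl.sense(): the state, without advancing time (a new reading comes with each control period).
- optics.camera(name): name is "side" or "top"; returns a dict with "color" (400x640x3 uint8, blue, green, red), "K" (3x3 intrinsics, pixels), "world_to_cam" (4x4, takes a point from world to camera coordinates). Camera axes: x right, y down, z forward; pixel columns grow to the right and rows downward; lengths in m; the calibration is good to about 2 mm. A picture is of the moment at which its call begins. There is no depth.
- ctrl.sign_off(): hands the job in; it is judged then, once.
The state is a dict: "time": time; "joints": joint angles; "joint_velocities": joint speeds; "effort": joint torques, N m; "eef_pos": TCP position; "eef_rot": TCP orientation; "ft_force": force on the tool from outside, world axes, zero at the start; "wrist_torque": the same for the moment, N m; "opening": opening from 0.0 (shut) to 1.0 (fully open); "gripper_force": force on a finger pad.
Only numpy, scipy, OpenCV 4.12 (cv2) and the standard library are available. Lean on these libraries where they do the work, as an engineer would, in place of code of your own. Each camera call takes 0.05 s, during which the arm holds its last target. There are 200 camera calls.

## Working session

There is one attempt and no reset: what is moved stays moved. The work goes in short steps, Python scripts to look and compute and a tool call to move; the robot and the scene stay as the last step left them, time stands still between calls to the robot, and variables do not carry over. Pictures are saved under pics/ and viewed, at most 14 in all, crops included, and the job is handed in when it is done.

Besides the shell and the picture viewer there is one more tool, called after ">>>" as name(argument=value, ...) on one line, values as JSON. drive_tool: Moves the arm, as the interface text tells. Shift numbers are shares of 200 mm and turn numbers shares of 90 degrees, none past 1 either way. Its arguments: {"type":"object","properties":{"series":{"type":"array","items":{"type":"number","minimum":-1,"maximum":1}}},"required":["series"]}

```bash
mkdir -p pics
cat > h.py <<'E'
import numpy as np, cv2
from workcell import ctrl, optics
def snap(n,f):
    c=optics.camera(n); cv2.imwrite(f'pics/{f}.png',c['color']); np.savez(f'pics/{f}.npz',K=c['K'],T=c['world_to_cam']); return c
def ray(c,u,v,z):
    K=np.array(c['K']);T=np.array(c['T'] if 'T' in c else c['world_to_cam']);R=T[:3,:3];o=-R.T@T[:3,3]
    d=R.T@np.linalg.inv(K)@np.array([u,v,1.]);return o+d*(z-o[2])/d[2]
def proj(c,p):
    K=np.array(c['K']);T=np.array(c['T'] if 'T' in c else c['world_to_cam']);q=K@(T[:3,:3]@np.array(p)+T[:3,3]);return q[:2]/q[2]
E
python3 - <<'E'
from h import *
for n in ('top','side'):
    c=snap(n,n+'0');T=c['world_to_cam'];print(n,np.round(-T[:3,:3].T@T[:3,3],3),np.round(T[:3,:3],2).tolist(),c['K'].tolist() if hasattr(c['K'],'tolist') else c['K'])
s=ctrl.sense();print(s['time'],s['eef_pos'],s['eef_rot'],s['opening'])
E
```

```text
top [0.458 0.007 0.93 ] [[0.02, -1.0, -0.0], [-0.99, -0.02, -0.1], [0.1, 0.0, -0.99]] [[379.8740810138265, 0.0, 316.2964001907761], [0.0, 379.8740810138265, 196.36935772211802], [0.0, 0.0, 1.0]]
side [ 0.505 -0.699  0.638] [[1.0, -0.05, -0.02], [-0.05, -0.61, -0.79], [0.03, 0.79, -0.61]] [[416.0739903479321, 0.0, 323.8726849894029], [0.0, 416.0739903479321, 209.1694994017634], [0.0, 0.0, 1.0]]
0.1 [0.26229128 0.53928952 0.2305886 ] [[-8.99222033e-01  4.37491881e-01 -7.68036280e-04]
 [ 4.37492471e-01  8.99221563e-01 -9.58375022e-04]
 [ 2.71353493e-04 -1.19780203e-03 -9.99999246e-01]] 1.0010190249384652
```

View pics/top0.png

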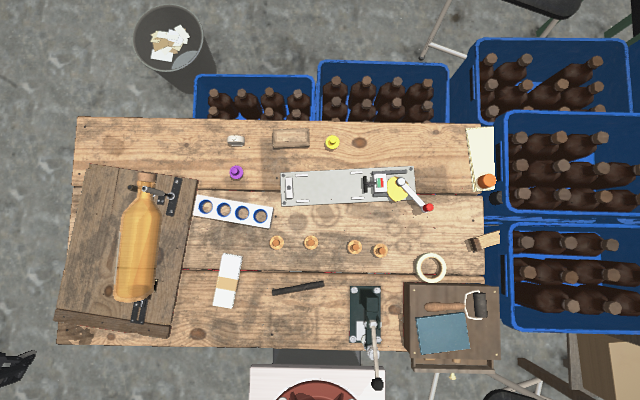

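View pics/side0.png

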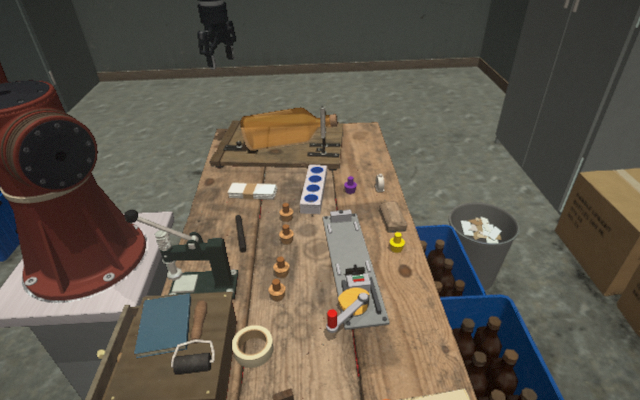

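The top picture shows four cork bungs at (277,243), (310,243), (355,247) and (380,250). The bung look-alikes are purple at (236,173) and yellow at (333,143). The carrier with its blue sockets is at (233,211); the paper strip at (228,280) looks similar. The fixture is at (350,187) and the red knob at (428,208), with an orange cap at (487,181) that could be taken for it. By colour, I choose the corks, the blue-socketed strip and the red knob on the lever, and check them in a close crop.

Run:
```python
from h import *
a=cv2.imread('pics/top0.png')[130:290,185:445];cv2.imwrite('pics/c1.png',cv2.resize(a,None,fx=3,fy=3,interpolation=cv2.INTER_CUBIC))
a=cv2.imread('pics/side0.png')[160:340,260:410];cv2.imwrite('pics/c2.png',cv2.resize(a,None,fx=3.3,fy=3.3,interpolation=cv2.INTER_CUBIC))
```

```text
(no output)
```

View pics/c1.png

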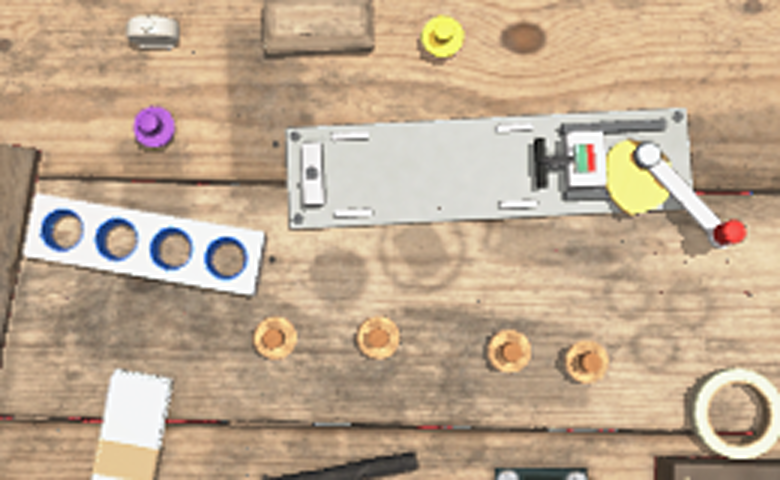

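View pics/c2.png

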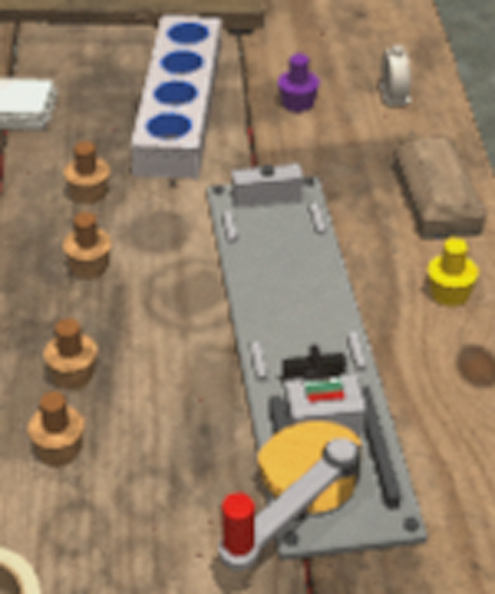

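```bash
cat >> h.py <<'E'
def blobs(img,lo,hi,amin):
    h=cv2.cvtColor(img,cv2.COLOR_BGR2HSV);m=cv2.inRange(h,lo,hi);n,l,st,ce=cv2.connectedComponentsWithStats(m)
    return [(ce[i],st[i]) for i in range(1,n) if st[i][4]>=amin]
def tri(obs): # [(cam,uv)]
    A=[]
    for c,(u,v) in obs:
        P=np.array(c['K'])@np.array(c['T'] if 'T' in c else c['world_to_cam'])[:3]
        A+= [u*P[2]-P[0],v*P[2]-P[1]]
    A=np.array(A);return np.linalg.lstsq(A[:,:3],-A[:,3],rcond=None)[0]
E
python3 - <<'E'
from h import *
t=np.load('pics/top0.npz');s=np.load('pics/side0.npz');it=cv2.imread('pics/top0.png');is_=cv2.imread('pics/side0.png')
C1=lambda x,y:(185+(x+.5)/3-.5,130+(y+.5)/3-.5)
C2=lambda x,y:(260+(x+.5)/3.3-.5,160+(y+.5)/3.3-.5)
for n,ps,c,f in (('top',[(288,128),(288,229),(690,108),(690,208)],t,C1),('side',[(208,188),(320,178),(425,538),(287,553)],s,C2)):
    q=np.array([ray(c,*f(*p),.008) for p in ps]);print(n,np.round(q,4).tolist(),np.round(q.mean(0),4))
for nm,i in (('top',it),('side',is_)):
    for k,lo,hi,a in (('red',(0,200,120),(4,255,255),8),('blue',(108,150,60),(125,255,255),12),('cork',(7,110,90),(17,255,255),25)):
        print(nm,k,[(np.round(c,1).tolist(),st.tolist()) for c,st in blobs(i,lo,hi,a) if 120<c[1]<300 and 190<c[0]<445])
print('pivot top z.06',ray(t,*C1(648,154),.06))
E
```

```text
top [[0.6112, 0.0977, 0.008], [0.5283, 0.0953, 0.008], [0.6344, -0.2316, 0.008], [0.5519, -0.231, 0.008]] [ 0.5814 -0.0674  0.008 ]
side [[0.5303, 0.0938, 0.008], [0.6139, 0.0991, 0.008], [0.6345, -0.2272, 0.008], [0.5573, -0.2319, 0.008]] [ 0.584  -0.0665  0.008 ]
top red []
top blue [([201.9, 205.1], [199, 200, 11, 13, 46]), ([220.3, 208.0], [217, 203, 12, 14, 47]), ([238.4, 211.0], [235, 206, 12, 14, 44]), ([257.1, 214.4], [253, 209, 12, 14, 42])]
top cork [([359.3, 141.7], [356, 138, 7, 9, 46]), ([276.2, 242.3], [270, 236, 13, 14, 104]), ([310.5, 241.9], [304, 236, 14, 13, 111]), ([354.1, 247.0], [348, 240, 14, 14, 107]), ([380.1, 249.7], [374, 244, 12, 13, 108])]
side red [([358.5, 279.6], [354, 279, 10, 2, 10])]
side blue [([316.8, 169.2], [312, 167, 11, 5, 45]), ([314.9, 178.1], [309, 176, 12, 5, 48]), ([312.7, 187.4], [307, 185, 12, 6, 53]), ([310.9, 197.3], [305, 195, 13, 6, 58]), ([427.7, 234.2], [417, 227, 29, 22, 184]), ([442.1, 227.6], [438, 226, 9, 5, 14])]
side cork [([277.2, 129.7], [240, 108, 81, 42, 2163]), ([327.7, 120.8], [325, 115, 6, 13, 65]), ([285.8, 212.4], [279, 203, 14, 19, 167]), ([285.9, 234.4], [279, 224, 15, 20, 190]), ([281.0, 267.3], [273, 256, 17, 22, 229]), ([405.0, 271.3], [399, 266, 13, 11, 94]), ([276.5, 289.9], [268, 278, 18, 23, 252]), ([438.0, 284.5], [434, 282, 8, 7, 33])]
pivot top z.06 [ 0.58777494 -0.18550752  0.06      ]
```

Run:
```python
from h import *
t=np.load('pics/top0.npz');s=np.load('pics/side0.npz')
C1=lambda x,y:(185+(x+.5)/3-.5,130+(y+.5)/3-.5)
C2=lambda x,y:(260+(x+.5)/3.3-.5,160+(y+.5)/3.3-.5)
T=[(276.2,242.3),(310.5,241.9),(354.1,247),(380.1,249.7)];S=[(285.8,212.4),(285.9,234.4),(281,267.3),(276.5,289.9)]
for a,b in zip(T,S):print('bung',np.round(tri([(t,a),(s,b)]),4),np.round(ray(t,*a,.024),4),np.round(ray(s,*b,.022),4))
TS=[(62,230),(117,240),(172,249),(227,258)];SS=[(316.8,169.2),(314.9,178.1),(312.7,187.4),(310.9,197.3)]
p=[]
for a,b in zip(TS,SS):
    r=ray(t,*C1(*a),.03),ray(s,*b,.03);print('sock',np.round(tri([(t,C1(*a)),(s,b)]),4),np.round(r,4).tolist());p.append((r[0]+r[1])/2)
p=np.array(p);d=p[0]-p[3];print(p.mean(0),np.degrees(np.arctan2(d[1],d[0])),np.linalg.norm(d))
print('knobtop',tri([(t,C1(735,231)),(s,C2(238,500))]),ray(t,*C1(735,231),.07),ray(s,*C2(238,500),.07))
y=np.array([-.0714,.9975,0]);o=np.array([.5825,-.067,0])
x=np.array([y[1],-y[0],0])
for yy in(.142,.15): print('stop',[np.round((proj(t,o+y*yy+x*xx+[0,0,.032])-[185,130])*3,0).tolist() for xx in(-.025,.025)],np.round((proj(s,o+y*yy+[0,0,.032])-[260,160])*3.3))
print('cam',np.round((proj(t,o-y*.114+[0,0,.05])-[185,130])*3),np.round((proj(s,o-y*.114+[0,0,.05])-[260,160])*3.3))
```

```text
bung [0.441  0.1022 0.02  ] [0.4406 0.1018 0.024 ] [0.4416 0.0996 0.022 ]
bung [0.4432 0.0206 0.0199] [0.4432 0.0206 0.024 ] [0.4435 0.0182 0.022 ]
bung [ 0.4342 -0.0831  0.02  ] [ 0.4333 -0.0828  0.024 ] [ 0.4354 -0.0851  0.022 ]
bung [ 0.4281 -0.1449  0.0208] [ 0.4282 -0.1443  0.024 ] [ 0.4284 -0.146   0.022 ]
sock [0.523  0.2712 0.0334] [[0.5222, 0.2722, 0.03], [0.5239, 0.2768, 0.03]]
sock [0.5161 0.2275 0.0333] [[0.5152, 0.2282, 0.03], [0.5171, 0.2326, 0.03]]
sock [0.5093 0.1837 0.0338] [[0.5089, 0.1844, 0.03], [0.5098, 0.1893, 0.03]]
sock [0.5033 0.1401 0.0342] [[0.5027, 0.1407, 0.03], [0.504, 0.146, 0.03]]
[0.51297028 0.20877553 0.03      ] 81.4394580705795 0.13262457300561434
knobtop [ 0.52919918 -0.24749678  0.07485462] [ 0.52873123 -0.24894388  0.07      ] [ 0.53014135 -0.2435371   0.07      ]
stop [[313.0, 202.0], [310.0, 140.0]] [266. 174.]
stop [[303.0, 203.0], [300.0, 140.0]] [264. 168.]
cam [638. 151.] [337. 426.]
```

Run:
```python
from h import *
t=np.load('pics/top0.npz');s=np.load('pics/side0.npz')
y=np.array([-.0714,.9975,0]);o=np.array([.5825,-.067,0]);x=np.array([y[1],-y[0],0])
for yy in(-.012,.122):
  for xx in(-.0315,.0315):
    p=o+y*yy+x*xx+[0,0,.014];print(yy,xx,np.round((proj(t,p)-[185,130])*3),np.round((proj(s,p)-[260,160])*3.3))
```

```text
-0.012 -0.0315 [505. 203.] [255. 349.]
-0.012 0.0315 [501. 126.] [352. 339.]
0.122 -0.0315 [340. 211.] [227. 215.]
0.122 0.0315 [336. 134.] [314. 207.]
```

>>> drive_tool(series=[0.2,0.65,-1,-0.2,0,0,-0.4,0.2,0.65,-1,-0.2,0,0,-0.4,0.2,0.65,-1,-0.2,0,0,-0.4,0.2,0.65,-1,-0.2,0,0,-0.4,0.2,0.65,-1,-0.2,0,0,-0.4,0.2,0.65,-1,-0.2,0,0,-0.4])

```text
time: 0.7
eef_pos: [0.3943, 0.3357, 0.1899]
eef_rot: [[-0.465, 0.885, -0.001], [0.885, 0.465, -0.002], [-0.001, -0.002, -1.0]]
ft_force: [-0.4, 0.7, 0.7]
opening: 0.799
gripper_force: 0.0
```

>>> drive_tool(series=[0.2,0.45,-1,0,0,0,-0.4,0.2,0.45,-1,0,0,0,-0.4,0.2,0.45,-1,0,0,0,-0.4,0.2,0.45,-1,0,0,0,-0.4,0.2,0.45,-1,0,0,0,-0.4,0.2,0.45,-1,0,0,0,-0.4])

```text
time: 1.3
eef_pos: [0.4832, 0.1376, 0.1911]
eef_rot: [[0.142, 0.99, -0.0], [0.99, -0.142, -0.0], [-0.0, -0.0, -1.0]]
ft_force: [0.2, 1.3, -0.4]
opening: 0.8
gripper_force: 0.0
```

>>> drive_tool(series=[0.2,0.15,-1,0,0,0,0,0.2,0.15,-1,0,0,0,0,0.2,0.15,-1,0,0,0,0,0.2,0.15,-1,0,0,0,0,0.2,0.15,-1,0,0,0,0])

```text
time: 1.8
eef_pos: [0.5129, -0.0639, 0.1909]
eef_rot: [[0.141, 0.99, -0.0], [0.99, -0.141, -0.001], [-0.001, -0.0, -1.0]]
ft_force: [-0.2, 0.0, -0.4]
opening: 0.805
gripper_force: 0.0
```

>>> drive_tool(series=[0.2,0.09,-0.93,-0.2,0,0,0,0.2,0.09,-0.93,-0.2,0,0,0,0.2,0.09,-0.93,-0.2,0,0,0,0.2,0.09,-0.93,-0.2,0,0,0,0.2,0.09,-0.93,-0.2,0,0,0,0.2,0.09,-0.93,-0.2,0,0,0])

```text
time: 2.4
eef_pos: [0.5306, -0.2453, 0.1507]
eef_rot: [[0.137, 0.991, -0.001], [0.991, -0.137, 0.001], [0.001, -0.001, -1.0]]
ft_force: [0.3, 0.7, 0.9]
opening: 0.799
gripper_force: 0.0
```

>>> drive_tool(series=[0.2,0,-0.01,-0.54,0,0,0,0.2,0,-0.01,-0.54,0,0,0,0.2,0,-0.01,-0.54,0,0,0,0.2,0,-0.01,-0.54,0,0,0])

```text
time: 2.8
eef_pos: [0.53, -0.2461, 0.0428]
eef_rot: [[0.136, 0.991, -0.002], [0.991, -0.136, 0.002], [0.002, -0.002, -1.0]]
ft_force: [0.3, -0.8, 1.2]
opening: 0.799
gripper_force: 0.0
```

>>> drive_tool(series=[1,0,0,0,0,0,0,1,0,0,0,0,0,0,1,0,0,0,0,0,0,1,0,0,0,0,0,0,1,0,0,0,0,0,0,1,0,0,0,0,0,0,1,0,0,0,0,0,0,1,0,0,0,0,0,0])

```text
time: 3.6
eef_pos: [0.5308, -0.2494, 0.0453]
eef_rot: [[0.139, 0.99, 0.001], [0.99, -0.139, -0.002], [-0.002, 0.001, -1.0]]
ft_force: [-3.9, 0.5, 8.3]
opening: 0.189
gripper_force: 58.4
```

Run:
```python
import numpy as np
c=np.array([.5916,-.1907]);k=np.array([.5306,-.2465])
a0=np.arctan2(*(k-c)[::-1]);a1=np.arctan2(-.4369,.8995);a0=a0
print(np.degrees([a0,a1]))
for a in np.linspace(a0,a1,13):print(np.round(c+.085*np.array([np.cos(a),np.sin(a)]),4),np.round((c+.085*np.array([np.cos(a),np.sin(a)])-k)/.2,3))
```

```text
[-137.54915618  -25.906508  ]
[ 0.5289 -0.2481] [-0.009 -0.008]
[ 0.539  -0.2575] [ 0.042 -0.055]
[ 0.5505 -0.2651] [ 0.099 -0.093]
[ 0.563  -0.2708] [ 0.162 -0.121]
[ 0.5764 -0.2743] [ 0.229 -0.139]
[ 0.5901 -0.2757] [ 0.297 -0.146]
[ 0.6038 -0.2748] [ 0.366 -0.142]
[ 0.6173 -0.2717] [ 0.433 -0.126]
[ 0.63   -0.2665] [ 0.497 -0.1  ]
[ 0.6418 -0.2593] [ 0.556 -0.064]
[ 0.6522 -0.2503] [ 0.608 -0.019]
[ 0.661  -0.2397] [0.652 0.034]
[ 0.6681 -0.2278] [0.687 0.093]
```

>>> drive_tool(series=[1,0.042,-0.05,0.01,0,0,0,1,0.099,-0.088,0.02,0,0,0,1,0.162,-0.116,0.02,0,0,0,1,0.229,-0.134,0.02,0,0,0,1,0.229,-0.134,0.02,0,0,0])

```text
time: 4.1
eef_pos: [0.5745, -0.2783, 0.0458]
eef_rot: [[0.14, 0.99, -0.005], [0.99, -0.14, -0.004], [-0.005, -0.005, -1.0]]
ft_force: [-5.6, -16.6, -13.8]
opening: 0.189
gripper_force: 59.1
```

>>> drive_tool(series=[1,0.068,-0.027,-0.01,0,0,0,1,0.137,-0.025,-0.02,0,0,0,1,0.204,-0.01,-0.02,0,0,0,1,0.27,0.015,-0.02,0,0,0,1,0.27,0.015,-0.02,0,0,0])

```text
time: 4.6
eef_pos: [0.6333, -0.2754, 0.0456]
eef_rot: [[0.14, 0.99, 0.005], [0.99, -0.139, -0.006], [-0.006, 0.006, -1.0]]
ft_force: [9.7, -9.7, -1.9]
opening: 0.164
gripper_force: 57.2
```

>>> drive_tool(series=[1,0.05,0.02,0,0,0,0,1,0.095,0.045,0,0,0,0,1,0.13,0.08,0,0,0,0,1,0.163,0.113,0,0,0,0,1,0.163,0.113,0,0,0,0])

```text
time: 5.1
eef_pos: [0.6647, -0.2506, 0.0453]
eef_rot: [[0.138, 0.99, 0.003], [0.99, -0.138, -0.003], [-0.002, 0.004, -1.0]]
ft_force: [0.9, -2.3, 0.9]
opening: 0.0
gripper_force: 1.2
```

Run:
```python
from h import *
snap('top','top1');c=snap('side','side1')
a=cv2.imread('pics/top1.png')[140:240,260:460];b=c['color'][190:340,290:420]
a=cv2.resize(a,None,fx=3,fy=3,interpolation=3);b=cv2.resize(b,None,fx=3,fy=3,interpolation=3)
o=np.zeros((300+0+150,600+0,3),np.uint8);o[:300,:600]=a;cv2.imwrite('pics/c3.png',a);cv2.imwrite('pics/c4.png',b)
```

```text
(no output)
```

View pics/c4.png

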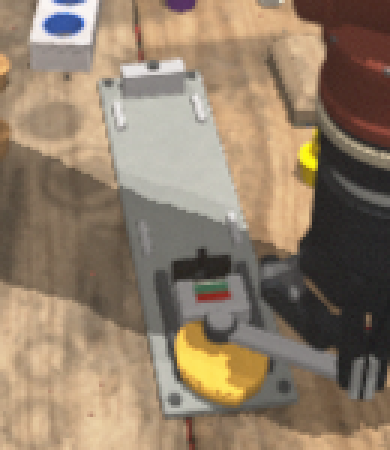

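View pics/c3.png

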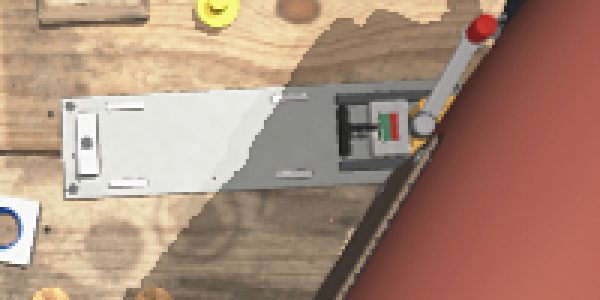

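>>> drive_tool(series=[1,0,0,0.5,0,0,0,1,0,0,0.5,0,0,0,1,-0.2,0.7,0.5,0,0,0,1,-0.2,0.7,0.5,0,0,0,1,-0.2,0.7,0.5,0,0,0,1,-0.2,0.7,0.5,0,0,0])

```text
time: 5.8
eef_pos: [0.6208, -0.1043, 0.1432]
eef_rot: [[0.134, 0.991, -0.002], [0.991, -0.134, 0.003], [0.002, -0.002, -1.0]]
ft_force: [0.5, -0.6, 0.7]
opening: 0.003
gripper_force: 0.0
```

```bash
cat >> h.py <<'E'
def redknob(c):
    i=c['color'].astype(int);m=((i[:,:,2]>120)&(i[:,:,1]<70)&(i[:,:,0]<70)).astype(np.uint8)
    n,l,st,ce=cv2.connectedComponentsWithStats(m);return [(np.round(ce[k],1).tolist(),st[k].tolist()) for k in range(1,n) if st[k][4]>=8]
E
python3 - <<'E'
from h import *
c=snap('top','top2');d=snap('side','side2');print(redknob(c),redknob(d))
cv2.imwrite('pics/c5.png',cv2.resize(c['color'][140:240,260:460],None,fx=4,fy=4,interpolation=3))
E
```

```text
[([465.8, 163.1], [462, 160, 9, 6, 11]), ([480.6, 183.1], [478, 176, 9, 12, 19]), ([323.6, 190.0], [322, 187, 4, 7, 8]), ([259.4, 323.5], [257, 318, 6, 12, 12]), ([247.6, 351.0], [244, 342, 8, 18, 20]), ([233.4, 384.4], [229, 375, 10, 19, 28])] [([52.7, 95.4], [16, 83, 58, 25, 188]), ([126.0, 250.0], [120, 239, 11, 21, 30]), ([40.8, 274.6], [34, 272, 16, 8, 25]), ([117.2, 274.4], [116, 272, 4, 5, 8]), ([73.8, 281.1], [70, 280, 10, 4, 12]), ([88.7, 283.1], [87, 281, 4, 5, 10]), ([72.0, 287.5], [69, 285, 7, 7, 23]), ([92.8, 287.0], [91, 285, 5, 4, 10]), ([360.2, 288.4], [356, 288, 10, 2, 13]), ([409.0, 305.4], [405, 297, 9, 18, 134]), ([356.8, 363.8], [356, 359, 3, 10, 12])]
```

Run:
```python
from h import *
t=np.load('pics/top2.npz');s=np.load('pics/side2.npz')
u=(260+482.5/3-.5,140+27.5/3-.5);print(u,ray(t,*u,.07),ray(s,409,299.5,.07),tri([(t,u),(s,(409,299.5))]))
y=np.array([-.0714,.9975,0]);x=np.array([.9975,.0714,0])
for c in ([.5916,-.1907,.07],[.595,-.194,.07]):
    v=ray(t,*u,.07)-c;print(np.linalg.norm(v),np.degrees(np.arctan2(-v@y,v@x))-30)
```

```text
(420.33333333333337, 148.66666666666666) [ 0.66251808 -0.22889349  0.07      ] [ 0.66584488 -0.22766944  0.07      ] [ 0.66407725 -0.22875492  0.07094432]
0.08054884939515969 2.3992198730582643
0.07600162597507722 1.424204125023973
```

View pics/c5.png

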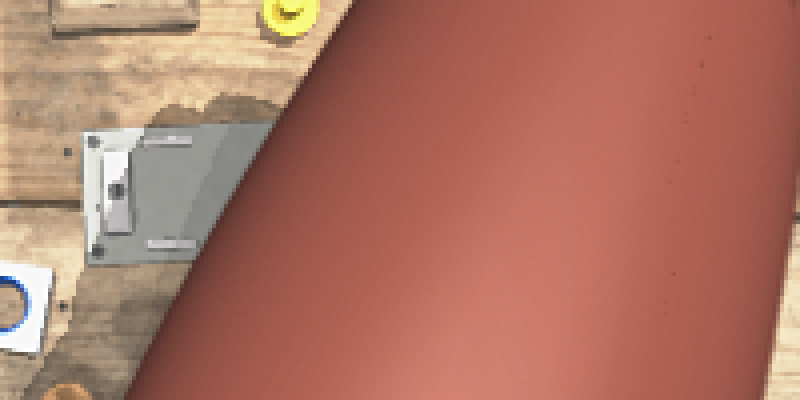

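>>> drive_tool(series=[1,0.17,-0.76,0,0,0,0,1,0.17,-0.76,0,0,0,0,1,0.17,-0.76,0,0,0,0,1,0.17,-0.76,0,0,0,0,1,0.17,-0.76,-0.48,0,0,0,1,0.17,-0.76,-0.48,0,0,0,1,0.17,-0.76,-0.48,0,0,0])

```text
time: 6.6
eef_pos: [0.6521, -0.26, 0.039]
eef_rot: [[0.14, 0.99, -0.01], [0.99, -0.14, 0.007], [0.005, -0.011, -1.0]]
ft_force: [-0.8, 0.6, -1.7]
opening: -0.0
gripper_force: 0.0
```

>>> drive_tool(series=[1,0.01,0.02,0,0,0,0,1,0.02,0.04,0,0,0,0,1,0.03,0.06,0,0,0,0,1,0.03,0.06,0,0,0,0])

```text
time: 7.0
eef_pos: [0.6645, -0.2494, 0.0498]
eef_rot: [[0.137, 0.991, 0.003], [0.991, -0.137, -0.002], [-0.001, 0.003, -1.0]]
ft_force: [-0.6, -0.2, 0.6]
opening: 0.005
gripper_force: 0.0
```

>>> drive_tool(series=[1,0.005,0.01,0,0,0,0,1,0.01,0.02,0,0,0,0,1,0.01,0.02,0,0,0,0])

```text
time: 7.3
eef_pos: [0.6657, -0.2464, 0.0485]
eef_rot: [[0.138, 0.99, 0.002], [0.99, -0.138, -0.002], [-0.002, 0.002, -1.0]]
ft_force: [0.4, -4.1, 2.7]
opening: -0.001
gripper_force: 2.3
```

>>> drive_tool(series=[1,0.005,0.01,0,0,0,0,1,0.01,0.02,0,0,0,0,1,0.01,0.02,0,0,0,0])

```text
time: 7.6
eef_pos: [0.6661, -0.2455, 0.0483]
eef_rot: [[0.141, 0.99, -0.001], [0.99, -0.141, -0.006], [-0.006, -0.0, -1.0]]
ft_force: [-5.3, -16.8, 5.5]
opening: -0.003
gripper_force: 8.8
```

>>> drive_tool(series=[1,-0.02,-0.05,0,0,0,0,1,-0.02,-0.05,0.4,0,0,0,1,-0.02,-0.05,0.4,0,0,0,0.2,-0.25,0.75,0.4,0,0,0,0.2,-0.25,0.75,0.4,0,0,0,0.2,-0.25,0.75,0.4,0,0,0,0.2,-0.25,0.75,0.4,0,0,0,0.2,-0.25,0.75,0.4,0,0,0])

```text
time: 8.4
eef_pos: [0.616, -0.0887, 0.127]
eef_rot: [[0.135, 0.991, -0.001], [0.991, -0.135, 0.002], [0.001, -0.001, -1.0]]
ft_force: [0.5, -0.9, 1.1]
opening: 0.798
gripper_force: 0.0
```

>>> drive_tool(series=[0.2,-0.45,1,0,0,0,0,0.2,-0.45,1,0,0,0,0,0.2,-0.45,1,0,0,0,0,0.2,-0.45,1,0,0,0,0,0.2,-0.45,1,0,0,0,0,0.2,-0.45,1,0,0,0,0])

```text
time: 9.0
eef_pos: [0.5263, 0.1099, 0.1272]
eef_rot: [[0.136, 0.991, -0.0], [0.991, -0.136, 0.001], [0.001, -0.001, -1.0]]
ft_force: [-0.3, -0.4, -0.4]
opening: 0.8
gripper_force: 0.0
```

Run:
```python
from h import *
c=snap('top','top3');s=snap('side','side3');y=np.array([-.0714,.9975,0])
print(redknob(c)[:3],ctrl.sense()['eef_pos'])
i=c['color'][140:240,330:450];j=s['color'][200:330,320:430]
i=cv2.resize(i,(480,400),interpolation=3);j=cv2.resize(j,(338,400),interpolation=3)
cv2.imwrite('pics/c6.png',np.hstack([i,j])[:, :800])
```

```text
[([416.9, 148.6], [415, 144, 6, 9, 20]), ([391.0, 181.5], [391, 178, 1, 8, 8]), ([478.9, 183.2], [478, 180, 4, 7, 8])] [0.52748453 0.10763013 0.12724072]
```

View pics/c6.png

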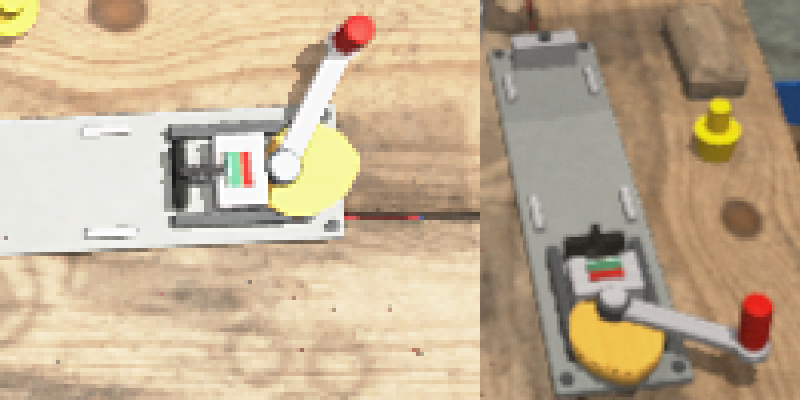

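>>> drive_tool(series=[0.2,-0.07,0.49,0,0,0,0,0.2,-0.07,0.49,0,0,0,0,0.2,-0.07,0.49,0,0,0,0,0.2,-0.07,0.49,-0.35,0,0,0,0.2,-0.07,0.49,-0.59,0,0,0,0.2,-0.07,0.49,-0.59,0,0,0])

```text
time: 9.7
eef_pos: [0.5107, 0.2041, 0.0039]
eef_rot: [[0.14, 0.99, -0.006], [0.99, -0.14, -0.001], [-0.002, -0.006, -1.0]]
ft_force: [-1.4, -0.3, -0.3]
opening: 0.799
gripper_force: 0.0
```

>>> drive_tool(series=[1,0,0,0,0,0,0,1,0,0,0,0,0,0,1,0,0,0,0,0,0,1,0,0,0,0,0,0,1,0,0,0,0,0,0])

```text
time: 10.2
eef_pos: [0.5138, 0.2064, 0.0105]
eef_rot: [[0.138, 0.99, 0.002], [0.99, -0.138, 0.0], [0.0, 0.002, -1.0]]
ft_force: [0.5, 0.5, -2.4]
opening: 0.57
gripper_force: 67.5
```

>>> drive_tool(series=[1,0,0,0.1,0,0,0,1,0,0,0.35,0,0,0,1,0,0,0.35,0,0,0,1,0,0,0.35,0,0,0])

```text
time: 10.6
eef_pos: [0.5143, 0.2067, 0.0813]
eef_rot: [[0.138, 0.99, 0.004], [0.99, -0.138, 0.0], [0.001, 0.004, -1.0]]
ft_force: [0.5, 0.3, -3.2]
opening: 0.571
gripper_force: 67.9
```

Run:
```python
from h import *
from scipy.optimize import least_squares
t=np.load('pics/top0.npz');s=np.load('pics/side0.npz')
C1=lambda x,y:np.array((185+(x+.5)/3-.5,130+(y+.5)/3-.5));C2=lambda x,y:np.array((260+(x+.5)/3.3-.5,160+(y+.5)/3.3-.5))
C6=lambda x,y:np.array((330+(x+.5)/4-.5,140+(y+.5)/4-.5))
g=[(-.0315,-.012),(.0315,-.012),(-.0315,.122),(.0315,.122)]
T=[(517,204),(515,128),(352,213),(350,135)];S=[(259,358),(358,349),(230,225),(319,217)]
def W(q,x,y,z):
    c,n=np.cos(q[2]),np.sin(q[2]);return np.array([q[0]+c*x-n*y,q[1]+n*x+c*y,z])
for nm,use in(('top',(1,0)),('side',(0,1)),('both',(1,1))):
    f=lambda q:np.concatenate([np.concatenate([use[0]*(proj(t,W(q,*a,.014))-C1(*b)),use[1]*(proj(s,W(q,*a,.014))-C2(*d))]) for a,b,d in zip(g,T,S)])
    r=least_squares(f,[.583,-.077,.07]);q=r.x;print(nm,np.round(q,4),'rms',np.sqrt(np.mean(r.fun**2)))
    def loc(c,uv,z):
        p=ray(c,*uv,z)-[q[0],q[1],0];c_,n=np.cos(q[2]),np.sin(q[2]);return np.round([c_*p[0]+n*p[1],-n*p[0]+c_*p[1]],4)
    print(' stop top',loc(t,C1(323,174),.032),'stopface bottom side',loc(s,C2(270,203),.008),'pad0',loc(t,C6(172,175),.028))
print(np.round(W(q,0,.051,0),4),W(q,0,-.114,0),W(q,.085*.866,-.114-.0425,0))
```

```text
top [ 0.5817 -0.0767  0.0639] rms 0.18121715995414578
 stop top [-0.0018  0.1436] stopface bottom side [0.0022 0.1496] pad0 [ 0.0006 -0.0488]
side [ 0.584  -0.0755  0.0709] rms 0.18256792209136855
 stop top [-0.0031  0.1425] stopface bottom side [0.0009 0.1485] pad0 [-0.0021 -0.0499]
both [ 0.583  -0.0763  0.0682] rms 0.41918872022420867
 stop top [-0.0025  0.1433] stopface bottom side [0.0015 0.1493] pad0 [-0.0009 -0.0491]
[ 0.5795 -0.0254  0.    ] [ 0.59076184 -0.1900176   0.        ] [ 0.66709544 -0.22740561  0.        ]
```

>>> drive_tool(series=[1,0.2,-0.6,0,0,0,0.132,1,0.2,-0.6,0,0,0,0.132,1,0.2,-0.6,0,0,0,0.132,1,0.2,-0.6,0,0,0,0.132,1,0.33,-1,0,0,0,0.132,1,0.33,-1,0,0,0,0.132,1,0.33,-1,0,0,0,0.132,1,0.33,-1,0,0,0,0.132])

```text
time: 11.4
eef_pos: [0.5781, 0.0065, 0.0782]
eef_rot: [[-0.068, 0.998, -0.002], [0.998, 0.068, 0.001], [0.001, -0.002, -1.0]]
ft_force: [0.2, -0.4, -2.7]
opening: 0.572
gripper_force: 67.7
```

>>> drive_tool(series=[1,0,-0.17,0,0,0,0,1,0,-0.17,-0.1,0,0,0,1,0,-0.17,-0.1,0,0,0,1,0,-0.17,-0.1,0,0,0])

```text
time: 11.8
eef_pos: [0.5779, -0.0261, 0.0588]
eef_rot: [[-0.07, 0.998, -0.002], [0.998, 0.07, 0.001], [0.001, -0.002, -1.0]]
ft_force: [0.0, 0.1, -1.4]
opening: 0.573
gripper_force: 67.6
```

Run:
```python
from h import *
c=snap('top','top4');s=snap('side','side4');e=ctrl.sense();print(e['eef_pos'],np.degrees(np.arctan2(e['eef_rot'][1][1],e['eef_rot'][0][1])))
i=c['color'][140:240,260:420];j=s['color'][195:330,310:420]
i=cv2.resize(i,(480,300),interpolation=3);j=cv2.resize(j,(318,390),interpolation=3)
o=np.zeros((390,798,3),np.uint8);o[:300,:480]=i;o[:,480:]=j;cv2.imwrite('pics/c7.png',o)
```

```text
[ 0.57897939 -0.02655905  0.05992297] 4.016828161350193
```

View pics/c7.png

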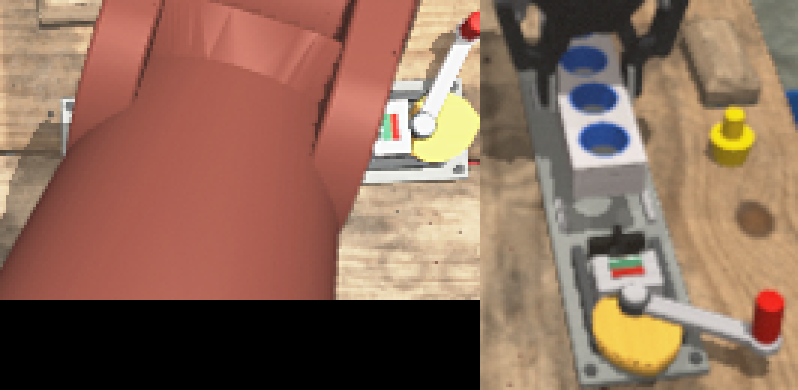

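Run:
```python
from h import *
s=np.load('pics/side4.npz');im=cv2.imread('pics/side4.png')
B=[b for b in blobs(im,(105,120,40),(128,255,255),15) if 300<b[0][0]<420 and 190<b[0][1]<300];print([(np.round(b[0],1).tolist(),b[1].tolist()) for b in B])
for u,v in((352.9,242.8),(348.8,228.6)):print(ray(s,u,v,.0795))
print('near bottom edge mid',ray(s,310+(607-480)/2.89,195+195/2.89,.0495))
```

```text
[([345.4, 214.8], [338, 211, 16, 9, 98]), ([348.6, 227.8], [341, 224, 16, 9, 109]), ([352.5, 241.8], [345, 238, 16, 9, 114])]
[ 0.58321602 -0.08476133  0.0795    ]
[ 0.57947851 -0.0404774   0.0795    ]
near bottom edge mid [ 0.58322617 -0.10979366  0.0495    ]
```

>>> drive_tool(series=[1,0.005,-0.03,0,0,0,0,1,0.005,-0.03,-0.06,0,0,0,1,0.005,-0.03,-0.1,0,0,0,1,0.005,-0.03,-0.12,0,0,0,1,0.005,-0.03,-0.12,0,0,0])

```text
time: 12.4
eef_pos: [0.579, -0.0334, 0.034]
eef_rot: [[-0.069, 0.998, -0.002], [0.998, 0.069, 0.001], [0.001, -0.002, -1.0]]
ft_force: [-0.8, -0.4, -2.6]
opening: 0.57
gripper_force: 67.7
```

Run:
```python
from h import *
s=snap('side','side5');e=ctrl.sense();print(e['eef_pos'],e['ft_force'])
j=s['color'][195:330,300:430];cv2.imwrite('pics/c8.png',cv2.resize(j,None,fx=4.4,fy=4.4,interpolation=3))
```

```text
[ 0.5794069  -0.03347371  0.03468181] [-0.87629148 -0.88939925 -1.76303378]
```

View pics/c8.png

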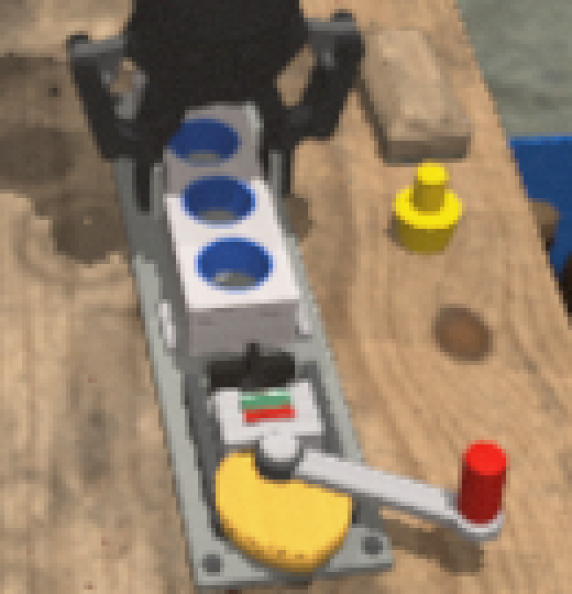

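>>> drive_tool(series=[1,0,0,-0.02,0,0,0,1,0,0,-0.04,0,0,0,1,0,0,-0.05,0,0,0,1,0,0,-0.05,0,0,0])

```text
time: 12.85
eef_pos: [0.5796, -0.0335, 0.0249]
eef_rot: [[-0.069, 0.998, -0.001], [0.998, 0.069, 0.0], [0.0, -0.001, -1.0]]
ft_force: [0.3, -0.4, -1.9]
opening: 0.571
gripper_force: 67.7
```

>>> drive_tool(series=[1,0,0.01,0,0,0,0,1,0,0.02,0,0,0,0,1,0,0.02,0,0,0,0])

```text
time: 13.15
eef_pos: [0.58, -0.0293, 0.0255]
eef_rot: [[-0.069, 0.998, 0.0], [0.998, 0.069, 0.0], [0.0, 0.0, -1.0]]
ft_force: [-0.1, 0.5, -2.0]
opening: 0.569
gripper_force: 67.7
```

Underside is about 15 mm up and clear of everything; feel for the stop.

>>> drive_tool(series=[1,0,0.01,-0.01,0,0,0,1,0,0.02,-0.01,0,0,0,1,0,0.02,-0.01,0,0,0])

```text
time: 13.45
eef_pos: [0.5802, -0.0272, 0.0237]
eef_rot: [[-0.068, 0.998, 0.001], [0.998, 0.068, -0.004], [-0.004, 0.0, -1.0]]
ft_force: [-1.3, -8.9, -1.7]
opening: 0.57
gripper_force: 67.8
```

>>> drive_tool(series=[1,0,0.01,0,0,0,0,1,0,0.015,0,0,0,0,1,0,0.015,0,0,0,0])

```text
time: 13.75
eef_pos: [0.5803, -0.027, 0.0242]
eef_rot: [[-0.067, 0.998, 0.0], [0.998, 0.067, -0.009], [-0.009, -0.0, -1.0]]
ft_force: [-3.6, -21.7, 0.2]
opening: 0.573
gripper_force: 67.9
```

>>> drive_tool(series=[1,0,-0.028,0,0,0,0,1,0,-0.028,0,0,0,0,1,0,-0.028,-0.02,0,0,0,1,0,-0.028,-0.03,0,0,0,1,0,-0.028,-0.03,0,0,0])

```text
time: 14.25
eef_pos: [0.5794, -0.0277, 0.0166]
eef_rot: [[-0.069, 0.998, -0.001], [0.998, 0.069, 0.0], [0.001, -0.001, -1.0]]
ft_force: [0.1, 0.8, -2.5]
opening: 0.573
gripper_force: 67.7
```

>>> drive_tool(series=[1,0,0,-0.005,0,0,0,1,0,0,-0.01,0,0,0,1,0,0,-0.01,0,0,0])

```text
time: 14.55
eef_pos: [0.5799, -0.028, 0.0159]
eef_rot: [[-0.069, 0.998, 0.0], [0.998, 0.069, 0.0], [0.0, 0.0, -1.0]]
ft_force: [-2.4, 1.3, 5.4]
opening: 0.571
gripper_force: 68.3
```

>>> drive_tool(series=[1,0,0,-0.005,0,0,0,1,0,0,-0.01,0,0,0,1,0,0,-0.01,0,0,0])

```text
time: 14.85
eef_pos: [0.58, -0.028, 0.0158]
eef_rot: [[-0.069, 0.998, 0.0], [0.998, 0.069, -0.0], [-0.0, 0.0, -1.0]]
ft_force: [-11.2, 2.8, 23.2]
opening: 0.57
gripper_force: 70.7
```

>>> drive_tool(series=[1,0,0,0.01,0,0,0,0.2,0,0,0.01,0,0,0,0.2,0,0,0.01,0,0,0,0.2,0,0,0.01,0,0,0,0.2,0,0,0.5,0,0,0,0.2,0,0,0.5,0,0,0,0.2,0,0,0.5,0,0,0])

```text
time: 15.55
eef_pos: [0.5837, -0.0293, 0.1207]
eef_rot: [[-0.069, 0.998, 0.01], [0.998, 0.069, -0.003], [-0.004, 0.01, -1.0]]
ft_force: [1.0, -0.7, 0.3]
opening: 0.801
gripper_force: 0.0
```

Run:
```python
from h import *
e=ctrl.sense();print(e['joints'],e['eef_pos'])
s=snap('side','side6')
im=s['color'];print([(np.round(b[0],1).tolist(),b[1].tolist()) for b in blobs(im,(105,120,40),(128,255,255),15) if 300<b[0][0]<420 and 190<b[0][1]<300])
o=np.array([.583,-.0763]);a=.0682;R=np.array([[np.cos(a),-np.sin(a)],[np.sin(a),np.cos(a)]])
for ph in np.radians([30,40,50,60,70,80,90,100,105,111]):
    k=np.array([.085*np.cos(ph),-.114-.085*np.sin(ph)]);b=np.array([np.sin(ph),np.cos(ph)])
    print(round(np.degrees(ph)),'knob',np.round(o+R@k,4),'push',np.round(o+R@(k+.021*b),4))
```

```text
[-2.73720283e-01  5.15683058e-02 -1.58449669e-01  1.35030890e+00
  1.21562575e-05  1.22833049e+00] [ 0.58368979 -0.02926598  0.12071167]
[([343.3, 218.4], [337, 215, 14, 8, 87]), ([346.1, 230.6], [339, 227, 15, 8, 89]), ([349.6, 243.8], [342, 240, 16, 9, 101]), ([353.2, 258.0], [345, 254, 17, 10, 112])]
30 knob [ 0.6671 -0.2274] push [ 0.6763 -0.2086]
40 knob [ 0.6595 -0.2401] push [ 0.6718 -0.2231]
50 knob [ 0.6497 -0.2513] push [ 0.6648 -0.2367]
60 knob [ 0.6382 -0.2606] push [ 0.6556 -0.2489]
70 knob [ 0.6252 -0.2677] push [ 0.6444 -0.2592]
80 knob [ 0.6112 -0.2725] push [ 0.6316 -0.2675]
90 knob [ 0.5966 -0.2748] push [ 0.6175 -0.2734]
100 knob [ 0.5817 -0.2746] push [ 0.6026 -0.2768]
105 knob [ 0.5744 -0.2734] push [ 0.595  -0.2775]
111 knob [ 0.5658 -0.2713] push [ 0.5859 -0.2775]
```

>>> drive_tool(series=[1,0.48,-0.82,0,0,0,-0.333,1,0.48,-0.82,0,0,0,-0.333,1,0.48,-0.82,0,0,0,-0.333,1,0.48,-0.82,0,0,0,-0.333,1,0.48,-0.82,0,0,0,-0.333,1,0.48,-0.82,-0.36,0,0,-0.333,1,0.48,-0.82,-0.36,0,0,-0.333,1,0.48,-0.82,-0.36,0,0,-0.333])

```text
time: 16.4
eef_pos: [0.6723, -0.1901, 0.0354]
eef_rot: [[0.438, 0.899, -0.008], [0.899, -0.438, 0.004], [0.0, -0.009, -1.0]]
ft_force: [-0.5, 0.5, 0.2]
opening: -0.001
gripper_force: 0.0
```

>>> drive_tool(series=[1,0,-0.08,0.01,0,0,0,1,-0.015,-0.115,0.01,0,0,-0.055,1,-0.025,-0.15,0.01,0,0,-0.11,1,-0.025,-0.15,0.01,0,0,-0.11])

```text
time: 16.8
eef_pos: [0.6716, -0.2238, 0.0456]
eef_rot: [[0.588, 0.809, 0.002], [0.809, -0.588, -0.001], [0.0, 0.003, -1.0]]
ft_force: [0.4, 0.2, -1.1]
opening: 0.002
gripper_force: 0.0
```

>>> drive_tool(series=[1,-0.017,-0.034,0,0,0,-0.055,1,-0.034,-0.066,0,0,0,-0.11,1,-0.057,-0.098,0,0,0,-0.165,1,-0.08,-0.127,0,0,0,-0.22,1,-0.108,-0.153,0,0,0,-0.275,1,-0.136,-0.178,0,0,0,-0.33,1,-0.136,-0.178,0,0,0,-0.33])

```text
time: 17.5
eef_pos: [0.6444, -0.2589, 0.0454]
eef_rot: [[0.911, 0.413, 0.002], [0.413, -0.911, -0.002], [0.001, 0.002, -1.0]]
ft_force: [0.8, 0.7, 0.3]
opening: 0.004
gripper_force: 0.0
```

Run:
```python
from h import *
s=snap('side','side7');t=snap('top','top7');e=ctrl.sense();print(e['eef_pos'],e['ft_force'])
j=s['color'][195:330,300:430];i=t['color'][140:240,330:430]
cv2.imwrite('pics/c9.png',np.hstack([cv2.resize(j,(390,405),interpolation=3),cv2.resize(i,(405,405),interpolation=3)]))
```

```text
[ 0.64435968 -0.25863374  0.0447691 ] [ 0.94608389 -0.33904456  1.05767049]
```

View pics/c9.png

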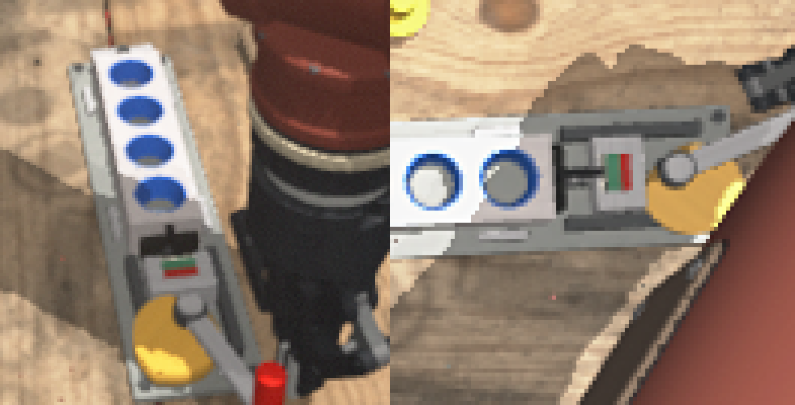

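>>> drive_tool(series=[1,-0.032,-0.022,0,0,0,-0.055,1,-0.064,-0.042,0,0,0,-0.11,1,-0.1,-0.058,0,0,0,-0.165,1,-0.135,-0.071,0,0,0,-0.22,1,-0.172,-0.081,0,0,0,-0.275,1,-0.209,-0.088,0,0,0,-0.33,1,-0.209,-0.088,0,0,0,-0.33])

```text
time: 18.3
eef_pos: [0.6024, -0.2758, 0.0444]
eef_rot: [[0.996, -0.091, 0.001], [-0.091, -0.996, -0.001], [0.001, 0.001, -1.0]]
ft_force: [1.0, 0.5, -0.1]
opening: 0.0
gripper_force: 0.4
```

Run:
```python
from h import *
s=snap('side','side8');t=snap('top','top8');e=ctrl.sense();print(e['eef_pos'],e['ft_force'])
j=s['color'][250:330,320:400];i=t['color'][160:210,360:420]
cv2.imwrite('pics/c10.png',np.hstack([cv2.resize(j,(400,400),interpolation=3),cv2.resize(i,None,fx=8,fy=8,interpolation=3)[:,:390]]))
```

```text
[ 0.60237669 -0.2758008   0.04396951] [1.23017399 0.19268823 0.21256381]
```

View pics/c10.png

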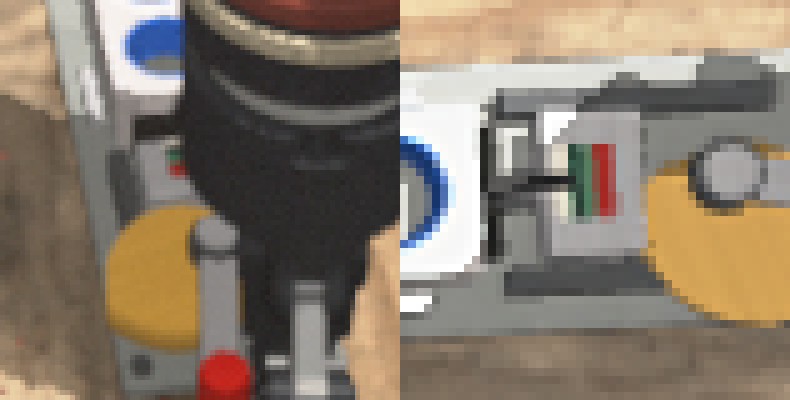

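>>> drive_tool(series=[1,-0.034,-0.003,0,0,0,-0.05,1,-0.06,-0.004,0,0,0,-0.08,1,-0.06,-0.004,0,0,0,-0.08,1,0.05,-0.02,0.05,0,0,-0.08,1,0.05,-0.02,0.45,0,0,-0.08,0.3,0.05,0.2,0.45,0,0,0.2,0.3,0.05,0.4,0.45,0,0,0.3,0.3,0.05,0.4,0.45,0,0,0.3])

```text
time: 19.2
eef_pos: [0.6128, -0.1915, 0.1351]
eef_rot: [[0.97, 0.243, 0.001], [0.243, -0.97, -0.0], [0.001, 0.001, -1.0]]
ft_force: [0.4, 0.5, -0.5]
opening: 0.506
gripper_force: 0.0
```

>>> drive_tool(series=[0.3,-0.5,0.7,0,0,0,0.5,0.3,-0.5,0.7,0,0,0,0.5,0.3,-0.5,0.7,0,0,0,0.5,0.3,-0.5,0.7,0,0,0,0.5,0.3,-0.7,1,0,0,0,0.68,0.3,-0.7,1,0,0,0,0.68,0.3,-0.7,1,0,0,0,0.68,0.3,-0.7,1,0,0,0,0.68])

```text
time: 20.0
eef_pos: [0.4718, 0.0049, 0.1336]
eef_rot: [[0.261, 0.965, 0.0], [0.965, -0.261, -0.001], [-0.001, 0.0, -1.0]]
ft_force: [0.1, 0.6, 0.0]
opening: 0.7
gripper_force: 0.0
```

Run:
```python
from h import *
s=snap('side','side9');t=snap('top','top9');e=ctrl.sense();print(e['eef_pos'],np.degrees(np.arctan2(e['eef_rot'][1][1],e['eef_rot'][0][1])))
for nm,c in(('t',t),('s',s)):print(nm,[(np.round(b[0],1).tolist(),b[1].tolist()) for b in blobs(c['color'],(7,110,90),(17,255,255),60) if 190<b[0][0]<400 and 190<b[0][1]<300])
a=t['color'][140:260,240:440];i=t['color'][160:210,360:410]
cv2.imwrite('pics/c11.png',np.hstack([cv2.resize(a,(500,300),interpolation=3),cv2.resize(i,(300,300),interpolation=3)]))
```

```text
[0.47208771 0.0043213  0.13341381] -15.636835923787224
t []
s [([274.7, 206.1], [268, 200, 14, 13, 124]), ([286.0, 234.5], [279, 224, 15, 20, 198]), ([280.9, 267.1], [273, 256, 17, 22, 251]), ([276.6, 289.8], [268, 278, 18, 23, 272])]
```

View pics/c11.png

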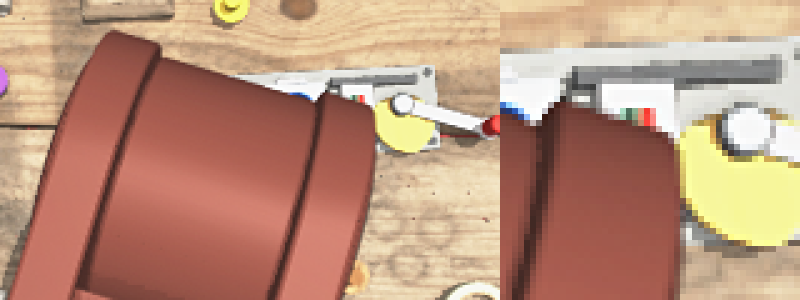

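>>> drive_tool(series=[0.3,-0.22,-0.74,-0.05,0,0,0.218,0.3,-0.22,-0.74,-0.05,0,0,0.218,0.3,-0.22,-0.74,-0.05,0,0,0.218,0.3,-0.22,-0.74,-0.05,0,0,0.218,0.3,-0.22,-0.74,-0.05,0,0,0.218,0.3,-0.22,-0.74,-0.05,0,0,0.218])

```text
time: 20.7
eef_pos: [0.4278, -0.144, 0.1233]
eef_rot: [[-0.067, 0.998, -0.0], [0.998, 0.067, 0.0], [0.0, -0.0, -1.0]]
ft_force: [-0.2, -0.2, 0.3]
opening: 0.699
gripper_force: 0.0
```

```bash
cat >> h.py <<'E'
def cork(c,amin=60): return [(np.round(b[0],1).tolist(),b[1].tolist()) for b in blobs(c['color'],(7,110,90),(17,255,255),amin) if 190<b[0][0]<420 and 180<b[0][1]<300]
def blue(c):
    return [(np.round([b[1][0]+(b[1][2]-1)/2,b[1][1]+(b[1][3]-1)/2],1).tolist(),b[1].tolist()) for b in blobs(c['color'],(105,110,40),(128,255,255),15) if 270<b[0][0]<400 and 150<b[0][1]<275]
E
python3 - <<'E'
from h import *
s=snap('side','side10');t=snap('top','top10');e=ctrl.sense();print(e['eef_pos'])
print('t',cork(t),'\ns',cork(s));bt,bs=blue(t),blue(s);print(bt,bs)
for b in bt:print('top',ray(t,*b[0],.038))
for b in bs:print('side',ray(s,*b[0],.038))
# scale profile
im=t['color'];
for v in range(176,190):print(v,[''.join(f'{x:02x}' for x in im[v,u][::-1]) for u in range(370,392)])
E
```

```text
[ 0.42810521 -0.14293209  0.12333704]
t [([310.4, 242.3], [304, 236, 14, 13, 92]), ([354.7, 247.0], [348, 240, 14, 14, 137]), ([259.7, 254.0], [255, 248, 10, 11, 69])] 
s [([283.0, 236.4], [279, 230, 8, 14, 82]), ([278.7, 279.6], [268, 256, 22, 45, 510]), ([404.9, 271.1], [399, 266, 13, 10, 89])]
[([358.5, 183.5], [352, 177, 14, 14, 50]), ([302.5, 185.5], [296, 179, 14, 14, 47]), ([321.5, 185.0], [315, 179, 14, 13, 53]), ([339.5, 184.0], [333, 178, 14, 13, 45])] [([343.0, 218.5], [336, 215, 15, 8, 86]), ([346.0, 230.5], [339, 227, 15, 8, 94]), ([349.5, 244.0], [342, 240, 16, 9, 106]), ([353.0, 258.0], [345, 254, 17, 9, 110])]
top [ 0.58309697 -0.09043972  0.038     ]
top [0.57568041 0.04214522 0.038     ]
top [ 0.57776923 -0.00283099  0.038     ]
top [ 0.5810066  -0.04543391  0.038     ]
side [0.57537387 0.04537736 0.038     ]
side [0.5782082  0.00246805 0.038     ]
side [ 0.58143115 -0.04232428  0.038     ]
side [ 0.58425719 -0.08526118  0.038     ]
176 ['22211f', '5d5c59', 'c7c6c0', 'edede6', 'dfdfd7', '6b6968', '979492', 'f9f7f6', 'f8f8f8', 'f7f6f6', 'f8f7f7', 'f8f7f7', 'f8f8f8', 
[... 2314 characters left out ...]
7fe', 'eae16b', 'f7f591']
187 ['737571', '302f2b', '595854', '9d9d97', '888984', '868681', '666562', '716f6e', 'cbc9cb', 'eeedf0', 'e8e9ec', 'aec5b4', 'afb7b0', 'ebeee8', 'f9f5f4', 'f7f2f0', 'f6f2f1', 'f7f8f8', 'f7f7f9', 'f6f7ff', 'ece371', 'f7f58f']
188 ['aeb2ad', '2a2926', '7e7e79', 'ebebe4', '858580', '82827d', '666462', 'a19d9c', 'ffffff', 'fafafa', 'faf9f9', 'fcfafb', 'fcfbfc', 'fafafb', 'f8f9fa', 'f7f8f8', 'f6f7f7', 'f7f7f7', 'f7f7f9', 'f7f7ff', 'f3ee8a', 'f7f690']
189 ['abafab', '282826', '7a7a75', 'e4e5dc', '83827f', '82827f', '6a6966', '9a9696', 'fdfcfb', 'f9f9f9', 'f8f7f7', 'f8f7f7', 'f8f7f7', 'f8f7f7', 'f7f7f7', 'f7f7f7', 'f7f7f7', 'f8f7f7', 'f8f8fa', 'f7f8ff', 'e3da7f', 'f8f692']
```

>>> drive_tool(series=[0.3,0,-0.01,-0.48,0,0,0,0.3,0,-0.01,-0.48,0,0,0,0.3,0,-0.01,-0.48,0,0,0,0.3,0,-0.01,-0.48,0,0,0,1,0,-0.01,-0.48,0,0,0,1,0,-0.01,-0.48,0,0,0,1,0,-0.01,-0.48,0,0,0,1,0,-0.01,-0.48,0,0,0])

```text
time: 21.6
eef_pos: [0.429, -0.1462, 0.0292]
eef_rot: [[-0.071, 0.997, 0.002], [0.997, 0.071, -0.002], [-0.002, 0.002, -1.0]]
ft_force: [-1.8, 1.3, 8.1]
opening: 0.159
gripper_force: 58.5
```

>>> drive_tool(series=[1,0,0,0,0,0,0,1,0,0,0,0,0,0,1,0,0,0.4,0,0,0,1,0,0,0.4,0,0,0,1,0,0,0.4,0,0,0])

```text
time: 22.1
eef_pos: [0.4303, -0.1472, 0.1126]
eef_rot: [[-0.071, 0.997, 0.007], [0.997, 0.071, -0.005], [-0.005, 0.006, -1.0]]
ft_force: [-0.1, 1.2, -0.9]
opening: 0.162
gripper_force: 59.0
```

>>> drive_tool(series=[1,0.766,0.29,0,0,0,0,1,0.766,0.29,0,0,0,0,1,0.766,0.29,0,0,0,0,1,0.766,0.29,-0.1,0,0,0,1,0.766,0.29,-0.1,0,0,0,1,0.766,0.29,-0.1,0,0,0])

```text
time: 22.7
eef_pos: [0.5802, -0.0872, 0.0866]
eef_rot: [[-0.071, 0.997, -0.002], [0.997, 0.071, 0.001], [0.001, -0.002, -1.0]]
ft_force: [1.3, -0.4, -0.5]
opening: 0.155
gripper_force: 59.1
```

Run:
```python
from h import *
s=snap('side','side11');t=snap('top','top11');e=ctrl.sense();p=e['eef_pos'];print(p)
B=[(np.round(b[0],1).tolist(),b[1].tolist()) for b in blobs(s['color'],(7,110,60),(20,255,255),20) if 300<b[0][0]<420 and 180<b[0][1]<300];print(B)
f=p[2]-.029
for dz in(0,.022):print('pred',proj(s,[p[0],p[1],f+dz]))
print('t',cork(t,40));print('s',cork(s,40))
```

```text
[ 0.58064114 -0.08791817  0.08802614]
[([351.5, 244.7], [344, 233, 15, 21, 181]), ([405.1, 271.0], [399, 266, 13, 10, 92])]
pred [351.57999731 251.47863973]
pred [351.79542557 243.35981754]
t [([261.3, 255.0], [255, 249, 13, 13, 115])]
s [([274.7, 204.2], [268, 195, 14, 18, 168]), ([286.0, 234.8], [279, 224, 15, 20, 182]), ([351.1, 248.0], [344, 242, 15, 12, 121]), ([280.9, 267.2], [273, 256, 17, 22, 248]), ([405.1, 271.0], [399, 266, 13, 10, 92])]
```

```bash
cat >> h.py <<'E'
def bungxy(c,uc,vb,foot):
    """side view: centre column of body and bottom row -> axis position of upright bung with foot height"""
    from scipy.optimize import least_squares
    th=np.linspace(0,2*np.pi,73)
    def f(q):
        P=np.array([proj(c,[q[0]+r*np.cos(a),q[1]+r*np.sin(a),foot+h]) for r,h in((.013,0),(.017,.022)) for a in th])
        return [(P[:,0].min()+P[:,0].max())/2-uc,P[:,1].max()-vb]
    return least_squares(f,[.5,-.05]).x
E
python3 - <<'E'
from h import *
s=np.load('pics/side11.npz');s0=np.load('pics/side0.npz')
for st in([279,203,14,19],[279,224,15,20],[273,256,17,22],[268,278,18,23]):print('tbl',bungxy(s0,st[0]+st[2]/2-.5,st[1]+st[3]-.5,0))
for zf in(.058,.059,.06):print('held',zf,bungxy(s,351,253.5,zf))
t=np.load('pics/top11.npz')
for st,c in (([268,195,14,18],(261.3,255.0)),):print('moved',bungxy(s,st[0]+st[2]/2-.5,st[1]+st[3]-.5,0),ray(t,*c,.024))
E
```

```text
tbl [0.44079023 0.10490119]
tbl [0.44355768 0.02490031]
tbl [ 0.43522977 -0.07990787]
tbl [ 0.42819841 -0.14079981]
held 0.058 [ 0.57993042 -0.07964659]
held 0.059 [ 0.57980199 -0.08069282]
held 0.06 [ 0.57967355 -0.08173906]
moved [0.41256555 0.14295337] [0.41018438 0.13603258 0.024     ]
```

>>> drive_tool(series=[1,0.02,-0.025,0,0,0,0,1,0.02,-0.025,-0.05,0,0,0,1,0.02,-0.025,-0.1,0,0,0,1,0.02,-0.025,-0.14,0,0,0,1,0.02,-0.025,-0.14,0,0,0])

```text
time: 23.3
eef_pos: [0.5838, -0.092, 0.0572]
eef_rot: [[-0.071, 0.997, -0.003], [0.997, 0.071, 0.001], [0.001, -0.003, -1.0]]
ft_force: [0.4, 0.5, -0.2]
opening: 0.15
gripper_force: 59.1
```

>>> drive_tool(series=[1,0,0,-0.02,0,0,0,1,0,0,-0.03,0,0,0,1,0,0,-0.04,0,0,0,1,0,0,-0.04,0,0,0])

```text
time: 23.7
eef_pos: [0.585, -0.092, 0.0513]
eef_rot: [[-0.071, 0.997, -0.0], [0.997, 0.071, 0.001], [0.001, 0.0, -1.0]]
ft_force: [-0.3, 2.5, 0.4]
opening: 0.155
gripper_force: 59.2
```

>>> drive_tool(series=[1,0,0,-0.01,0,0,0,1,0,0,-0.02,0,0,0,1,0,0,-0.02,0,0,0,1,0,0,-0.02,0,0,0])

```text
time: 24.1
eef_pos: [0.5847, -0.0916, 0.048]
eef_rot: [[-0.072, 0.997, -0.001], [0.997, 0.072, 0.001], [0.001, -0.001, -1.0]]
ft_force: [-6.4, 6.5, 9.1]
opening: 0.153
gripper_force: 60.1
```

>>> drive_tool(series=[1,-0.004,0.004,-0.01,0,0,0,1,-0.004,0.004,-0.01,0,0,0,0.4,0,0,0,0,0,0,0.4,0,0,0,0,0,0,0.4,0,0,0,0,0,0,0.4,0,0,0.4,0,0,0,0.4,0,0,0.4,0,0,0,0.4,0,0,0.4,0,0,0])

```text
time: 24.9
eef_pos: [0.5877, -0.0936, 0.1324]
eef_rot: [[-0.071, 0.997, 0.007], [0.997, 0.071, -0.003], [-0.004, 0.007, -1.0]]
ft_force: [-0.2, -0.4, 0.5]
opening: 0.602
gripper_force: 0.0
```

Run:
```python
from h import *
s=snap('side','side12');e=ctrl.sense();p=e['eef_pos'];print(p)
B=[b[1].tolist() for b in blobs(s['color'],(7,110,60),(20,255,255),20) if 250<b[0][0]<380 and 180<b[0][1]<300];print(B)
# expected seated silhouette: knob top row / col
for f in(.020,.024,.030):
    q=[.5845,-.0852]
    P=np.array([proj(s,[q[0]+r*np.cos(a),q[1]+r*np.sin(a),f+h]) for r,h in((.008,.044),(.017,.022)) for a in np.linspace(0,6.28,73)]);print(f,P.min(0),P.max(0))
```

```text
[ 0.58664803 -0.09318184  0.12963852]
[[268, 195, 14, 18, 170], [279, 224, 15, 20, 206], [346, 248, 15, 16, 162], [273, 256, 17, 22, 248]]
0.02 [344.83961931 245.95167759] [361.4886     262.45480004]
0.024 [344.8583899  244.48855413] [361.5551048  261.02837071]
0.03 [344.88674801 242.27796195] [361.65557966 258.87309822]
```

>>> drive_tool(series=[0.3,-0.76,0.055,0,0,0,0,0.3,-0.76,0.055,0,0,0,0,0.3,-0.76,0.055,0,0,0,0,0.3,-0.76,0.055,0,0,0,0,0.3,-0.76,0.055,-0.3,0,0,0,0.3,-0.76,0.055,-0.495,0,0,0,0.3,-0.76,0.055,-0.495,0,0,0,0.3,-0.76,0.055,-0.495,0,0,0])

```text
time: 25.75
eef_pos: [0.4324, -0.0811, 0.028]
eef_rot: [[-0.071, 0.997, -0.002], [0.997, 0.071, 0.001], [0.001, -0.002, -1.0]]
ft_force: [1.7, -0.3, 0.2]
opening: 0.702
gripper_force: 0.0
```

>>> drive_tool(series=[1,0,0,0,0,0,0,1,0,0,0,0,0,0,1,0,0,0,0,0,0,1,0,0,0,0,0,0,1,0,0,0,0,0,0,1,0,0,0,0,0,0])

```text
time: 26.35
eef_pos: [0.4344, -0.0821, 0.03]
eef_rot: [[-0.071, 0.997, 0.003], [0.997, 0.071, -0.001], [-0.002, 0.003, -1.0]]
ft_force: [0.4, 0.3, 6.2]
opening: 0.155
gripper_force: 58.5
```

>>> drive_tool(series=[1,0,0,0.2,0,0,0,1,0,0,0.36,0,0,0,1,0.4,0.1,0.36,0,0,0,1,0.725,0.185,0.36,0,0,0,1,0.725,0.185,0.36,0,0,0,1,0.725,0.185,0.36,0,0,0,1,0.725,0.185,0.36,0,0,0,1,0.725,0.185,0.36,0,0,0])

```text
time: 27.15
eef_pos: [0.5777, -0.0446, 0.1009]
eef_rot: [[-0.071, 0.997, 0.0], [0.997, 0.071, -0.0], [-0.0, 0.0, -1.0]]
ft_force: [0.2, -0.5, 0.0]
opening: 0.154
gripper_force: 59.0
```

```bash
cat >> h.py <<'E'
def held(name,sock,off):
    s=snap('side',name);p=ctrl.sense()['eef_pos'];print('tcp',p)
    B=[b[1].tolist() for b in blobs(s['color'],(7,110,60),(20,255,255),20) if 250<b[0][0]<380 and 180<b[0][1]<300];print(B)
    for st in B:
        if 315<st[0]<380 and st[3]>10: q=bungxy(s,st[0]+st[2]/2-.5,st[1]+st[3]-.5,p[2]-off);print('bung',q,'corr',q-[-.001,.004],'rel',q-p[:2])
E
python3 -c "
from h import *
held('side13',None,.029)"
```

```text
tcp [ 0.57765337 -0.04472461  0.10133601]
[[268, 195, 14, 18, 166], [341, 215, 15, 21, 194], [279, 224, 15, 20, 217], [346, 248, 15, 16, 161]]
bung [ 0.57754715 -0.04087671] corr [ 0.57854715 -0.04487671] rel [-0.00010622  0.0038479 ]
bung [ 0.57899686 -0.12231462] corr [ 0.57999686 -0.12631462] rel [ 0.00134349 -0.07759001]
```

>>> drive_tool(series=[1,0.02,-0.005,0,0,0,0,1,0.02,-0.005,-0.1,0,0,0,1,0.02,-0.005,-0.18,0,0,0,1,0.02,-0.005,-0.22,0,0,0,1,0.02,-0.005,-0.245,0,0,0,1,0.02,-0.005,-0.255,0,0,0,1,0.02,-0.005,-0.255,0,0,0])

```text
time: 27.9
eef_pos: [0.5813, -0.0449, 0.0494]
eef_rot: [[-0.071, 0.997, -0.001], [0.997, 0.071, 0.001], [0.001, -0.001, -1.0]]
ft_force: [-4.6, 3.1, 1.2]
opening: 0.153
gripper_force: 59.1
```

>>> drive_tool(series=[1,0,0,-0.01,0,0,0,1,0,0,-0.02,0,0,0,1,0,0,-0.02,0,0,0])

```text
time: 28.2
eef_pos: [0.5816, -0.0448, 0.0482]
eef_rot: [[-0.072, 0.997, -0.001], [0.997, 0.072, 0.0], [0.001, -0.001, -1.0]]
ft_force: [-14.1, 6.6, 24.4]
opening: 0.154
gripper_force: 61.7
```

>>> drive_tool(series=[0.4,0,0,0.01,0,0,0,0.4,0,0,0.01,0,0,0,0.4,0,0,0.01,0,0,0,0.3,0,0,0.4,0,0,0,0.3,0,0,0.4,0,0,0,0.3,0,0,0.4,0,0,0,0.3,0,0,0.4,0,0,0])

```text
time: 28.9
eef_pos: [0.5826, -0.0457, 0.1257]
eef_rot: [[-0.071, 0.997, 0.001], [0.997, 0.071, -0.0], [-0.001, 0.001, -1.0]]
ft_force: [-0.3, 0.3, -0.8]
opening: 0.702
gripper_force: 0.0
```

```bash
python3 -c "
from h import *
held('side14',None,.029)"
```

```text
tcp [ 0.58187577 -0.04544188  0.12447904]
[[268, 195, 14, 18, 167], [279, 224, 15, 20, 215], [343, 235, 18, 29, 305]]
bung [ 0.57326712 -0.14519343] corr [ 0.57426712 -0.14919343] rel [-0.00860864 -0.09975155]
```

>>> drive_tool(series=[0.3,-0.694,0.33,0,0,0,0,0.3,-0.694,0.33,0,0,0,0,0.3,-0.694,0.33,0,0,0,0,0.3,-0.694,0.33,0,0,0,0,0.3,-0.694,0.33,-0.3,0,0,0,0.3,-0.694,0.33,-0.475,0,0,0,0.3,-0.694,0.33,-0.475,0,0,0,0.3,-0.694,0.33,-0.475,0,0,0])

```text
time: 29.75
eef_pos: [0.4424, 0.0207, 0.0299]
eef_rot: [[-0.071, 0.997, -0.003], [0.997, 0.071, 0.001], [0.001, -0.003, -1.0]]
ft_force: [-0.2, -1.0, 0.1]
opening: 0.701
gripper_force: 0.0
```

>>> drive_tool(series=[1,0,0,0,0,0,0,1,0,0,0,0,0,0,1,0,0,0,0,0,0,1,0,0,0,0,0,0,1,0,0,0,0,0,0,1,0,0,0,0,0,0])

```text
time: 30.35
eef_pos: [0.4444, 0.0202, 0.032]
eef_rot: [[-0.071, 0.997, 0.002], [0.997, 0.071, -0.001], [-0.001, 0.002, -1.0]]
ft_force: [-0.4, -0.0, 6.8]
opening: 0.153
gripper_force: 58.5
```

>>> drive_tool(series=[1,0,0,0.2,0,0,0,1,0,0,0.36,0,0,0,1,0.4,-0.06,0.36,0,0,0,1,0.68,-0.11,0.36,0,0,0,1,0.68,-0.11,0.36,0,0,0,1,0.68,-0.11,0.36,0,0,0,1,0.68,-0.11,0.36,0,0,0,1,0.68,-0.11,0.36,0,0,0])

```text
time: 31.15
eef_pos: [0.5788, -0.0012, 0.1029]
eef_rot: [[-0.071, 0.997, 0.0], [0.997, 0.071, -0.0], [-0.0, 0.0, -1.0]]
ft_force: [-0.1, -0.1, -0.2]
opening: 0.151
gripper_force: 59.0
```

```bash
python3 -c "
from h import *
held('side15',None,.029)"
```

```text
tcp [ 0.5787635  -0.00119479  0.10314871]
[[268, 195, 14, 18, 168], [339, 202, 16, 21, 190], [343, 235, 18, 29, 302]]
bung [ 0.57830052 -0.00072185] corr [ 0.57930052 -0.00472185] rel [-0.00046298  0.00047293]
bung [ 0.57593414 -0.12391293] corr [ 0.57693414 -0.12791293] rel [-0.00282936 -0.12271814]
```

>>> drive_tool(series=[1,0,0.007,0,0,0,0,1,0,0.007,-0.1,0,0,0,1,0,0.007,-0.18,0,0,0,1,0,0.007,-0.22,0,0,0,1,0,0.007,-0.245,0,0,0,1,0,0.007,-0.26,0,0,0,1,0,0.007,-0.26,0,0,0])

```text
time: 31.9
eef_pos: [0.5791, -0.0014, 0.0512]
eef_rot: [[-0.07, 0.998, -0.0], [0.998, 0.07, -0.003], [-0.003, -0.0, -1.0]]
ft_force: [-4.7, -7.2, 4.9]
opening: 0.153
gripper_force: 59.6
```

>>> drive_tool(series=[1,0,0,-0.01,0,0,0,1,0,0,-0.02,0,0,0,1,0,0,-0.02,0,0,0])

```text
time: 32.2
eef_pos: [0.5794, -0.0017, 0.0502]
eef_rot: [[-0.07, 0.998, 0.001], [0.998, 0.07, -0.004], [-0.004, 0.0, -1.0]]
ft_force: [-15.8, -7.2, 30.2]
opening: 0.153
gripper_force: 62.5
```

>>> drive_tool(series=[0.4,0,0,0.01,0,0,0,0.4,0,0,0.01,0,0,0,0.4,0,0,0.01,0,0,0,0.3,0,0,0.4,0,0,0,0.3,0,0,0.4,0,0,0,0.3,0,0,0.4,0,0,0,0.3,0,0,0.4,0,0,0])

```text
time: 32.9
eef_pos: [0.5796, 0.0001, 0.1264]
eef_rot: [[-0.071, 0.997, 0.001], [0.997, 0.071, 0.0], [-0.0, 0.001, -1.0]]
ft_force: [-0.6, -0.5, 0.1]
opening: 0.7
gripper_force: 0.0
```

```bash
python3 -c "
from h import *
held('side16',None,.029);t=snap('top','top16');s=np.load('pics/side16.npz')
for c,st in cork(t,40): print(c,st,ray(t,*c,.024),tri([(t,c),(s,(274.7,204.2))]))
"
```

```text
tcp [5.78903512e-01 1.79622546e-04 1.25307848e-01]
[[268, 195, 14, 18, 168], [340, 222, 21, 42, 428]]
bung [ 0.57044758 -0.14581905] corr [ 0.57144758 -0.14981905] rel [-0.00845594 -0.14599867]
```

>>> drive_tool(series=[0.2,-0.84,0.682,0,0,0,0,0.2,-0.84,0.682,0,0,0,0,0.2,-0.84,0.682,0,0,0,0,0.2,-0.84,0.682,0,0,0,0,0.2,-0.84,0.682,0,0,0,0,0.2,-0.84,0.682,-0.3,0,0,0,0.2,-0.84,0.682,-0.475,0,0,0,0.2,-0.84,0.682,-0.475,0,0,0])

```text
time: 33.8
eef_pos: [0.4056, 0.1365, 0.0247]
eef_rot: [[-0.071, 0.997, -0.011], [0.997, 0.071, -0.0], [0.001, -0.011, -1.0]]
ft_force: [-0.3, 0.0, 0.2]
opening: 0.803
gripper_force: 0.0
```

>>> drive_tool(series=[1,0,0,0,0,0,0,1,0,0,0,0,0,0,1,0,0,0,0,0,0,1,0,0,0,0,0,0,1,0,0,0,0,0,0,1,0,0,0,0,0,0])

```text
time: 34.4
eef_pos: [0.4129, 0.1363, 0.0333]
eef_rot: [[-0.071, 0.997, 0.003], [0.997, 0.071, 0.0], [-0.0, 0.003, -1.0]]
ft_force: [-0.0, 0.2, 6.2]
opening: 0.152
gripper_force: 58.5
```

>>> drive_tool(series=[1,0,0,0.2,0,0,0,1,0,0,0.36,0,0,0,1,0.4,-0.25,0.36,0,0,0,1,0.82,-0.475,0.36,0,0,0,1,0.82,-0.475,0.36,0,0,0,1,0.82,-0.475,0.36,0,0,0,1,0.82,-0.475,0.36,0,0,0,1,0.82,-0.475,0.36,0,0,0])

```text
time: 35.2
eef_pos: [0.5756, 0.0409, 0.1033]
eef_rot: [[-0.07, 0.998, -0.001], [0.998, 0.07, 0.0], [0.0, -0.001, -1.0]]
ft_force: [-0.7, -0.2, -0.7]
opening: 0.148
gripper_force: 59.0
```

```bash
python3 -c "
from h import *
held('side17',None,.031)"
```

```text
tcp [0.57506658 0.04147576 0.10362214]
[[335, 190, 16, 21, 194], [340, 222, 21, 42, 426]]
bung [0.57371218 0.04373885] corr [0.57471218 0.03973885] rel [-0.0013544   0.00226309]
bung [ 0.57328978 -0.12217984] corr [ 0.57428978 -0.12617984] rel [-0.0017768  -0.16365559]
```

>>> drive_tool(series=[1,0.005,0.006,0,0,0,0,1,0.005,0.006,-0.1,0,0,0,1,0.005,0.006,-0.18,0,0,0,1,0.005,0.006,-0.22,0,0,0,1,0.005,0.006,-0.245,0,0,0,1,0.005,0.006,-0.255,0,0,0,1,0.005,0.006,-0.255,0,0,0])

```text
time: 35.95
eef_pos: [0.5763, 0.0409, 0.0535]
eef_rot: [[-0.07, 0.998, 0.001], [0.998, 0.07, -0.004], [-0.004, 0.0, -1.0]]
ft_force: [-4.1, -9.4, 8.1]
opening: 0.152
gripper_force: 60.1
```

>>> drive_tool(series=[1,0,0,-0.01,0,0,0,1,0,0,-0.02,0,0,0,1,0,0,-0.02,0,0,0])

```text
time: 36.25
eef_pos: [0.5765, 0.0403, 0.0517]
eef_rot: [[-0.07, 0.998, 0.001], [0.998, 0.07, -0.005], [-0.006, 0.001, -1.0]]
ft_force: [-12.8, -12.1, 27.2]
opening: 0.146
gripper_force: 62.1
```

>>> drive_tool(series=[1,-0.005,-0.007,0,0,0,0,1,-0.005,-0.007,-0.005,0,0,0,0.4,-0.005,-0.007,0.01,0,0,0,0.4,-0.005,-0.007,0.01,0,0,0,0.4,-0.005,-0.007,0.01,0,0,0,0.3,0,0,0.5,0,0,0,0.3,0,0,0.5,0,0,0,0.3,0,0,0.5,0,0,0])

```text
time: 37.05
eef_pos: [0.5795, 0.0424, 0.1552]
eef_rot: [[-0.071, 0.997, 0.009], [0.997, 0.071, -0.001], [-0.002, 0.009, -1.0]]
ft_force: [0.6, -0.6, -0.2]
opening: 0.703
gripper_force: 0.0
```

>>> drive_tool(series=[0.3,-0.5,1,0.3,0,0,0,0.3,-0.5,1,0.3,0,0,0,0.3,-0.5,1,0.3,0,0,0,0.3,-0.5,1,0.3,0,0,0,0.3,-0.5,1,0.3,0,0,0,0.3,-0.5,1,0.3,0,0,0])

```text
time: 37.65
eef_pos: [0.4748, 0.2459, 0.2094]
eef_rot: [[-0.076, 0.997, 0.001], [0.997, 0.076, 0.001], [0.001, 0.001, -1.0]]
ft_force: [0.2, -0.6, 0.6]
opening: 0.701
gripper_force: 0.0
```

Run:
```python
from h import *
s=snap('side','side18');t=snap('top','top18')
j=s['color'][195:325,320:410];i=t['color'][150:220,280:430]
a=cv2.resize(j,(360,520),interpolation=3);b=np.zeros((520,440,3),np.uint8);b[:205]=cv2.resize(i,(440,205),interpolation=3)
b[210:510]=cv2.resize(t['color'][165:200,362:413],(440,300),interpolation=3)
cv2.imwrite('pics/c12.png',np.hstack([a,b]))
```

```text
(no output)
```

View pics/c12.png

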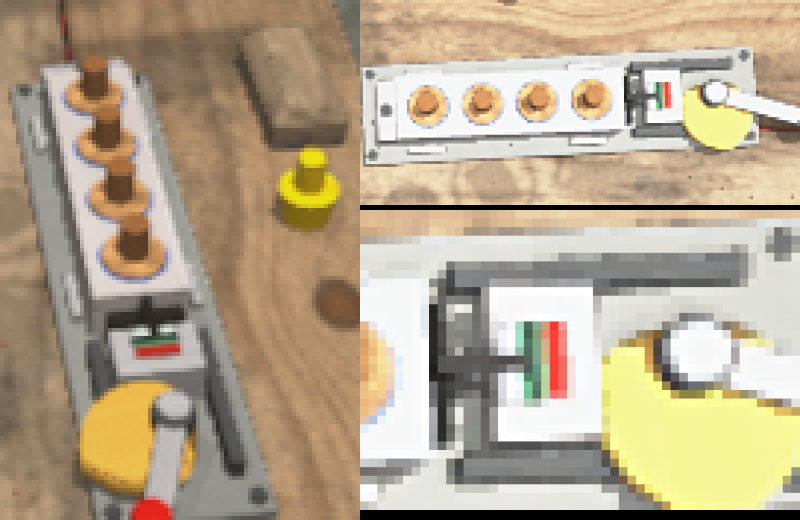

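The last picture shows four bungs seated alike at left-panel (95,80), (107,125), (120,180) and (133,235). The pointer tip is at about (532,360), inside the green field (515–548), and the carrier lies against the stop. The bystanders were not touched. The fingers ended at matching heights for all four bungs (feet within 0.6 mm of each other).

```bash
python3 -c "
from workcell import ctrl
print(ctrl.sign_off())"
```

```text
the job is handed in; nothing more can be done
None
```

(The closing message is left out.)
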